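Photometer check: green filter in, red check glass pulled into the beam and held

TASK

Do the daily check of the small filter photometer: turn the filter dial on its deck until the green dot stands at the white index line, then draw the sprung carriage rod out of its right-hand end by the black knob until the red ring on the rod is level with the mouth of the guide bush. The spring pulls the rod back in, so finish still gripping the knob and keep the rod at that ring for the reading; leave the cups, bottles and pen where they are.

Things in the scene. Friction and masses are not known exactly. Their poses are not given: they have to be found in the camera images.
- photometer: light grey filter photometer, fixed: 140 (x) x 270 (y) x 120 mm high; origin under its centre. Own -x: front panel with display; own -y: right-hand end, where the carriage rod comes out. Right half of the deck: open channel along y with the check-glass carriage, between two dark blocks (tops 153 mm above the worktop, y -85 to -35 mm). Left half: filter dial.
- filter_dial (a joint): dial angle, rad: 0 = green dot exactly at the white index line; positive = turned anticlockwise seen from above; range -2.2 to 2.2. It starts 0.5 to 1.35 rad anticlockwise of the index. Light friction (0.05 N m), no detents, stays where it is left.
- dial_grip (a point): on the dial's vertical axis, 147 mm above the worktop: height to grip. Round ribbed black knob 40 mm across, 126 to 157 mm above the worktop, grip it in any direction; under it a black skirt 65 mm across, top at 126 mm, with seven coloured dots (anticlockwise from green: yellow, orange, red, white, violet, blue). In the photometer's frame x = -12, y = 70 mm.
- green_dot (a point): centre of the green dot on the dial skirt, 126 mm above the worktop, 27 mm from the dial axis
- dial_index (a point): inner end of the white index line on the deck, on the front (-x) side of the dial, 36 mm from its axis; the line is 16 mm long and points at the axis
- check_rod (a joint): how far the carriage rod is drawn out, m: 0 = home, end stop at 0.048. At 0.018 a black ring, at 0.036 the red ring is centred on the bush mouth. A spring draws the rod in: about 3.6 N at home, 8 N at 0.036. The rod moves along the photometer's -y.
- rod_knob (a point): grip point amid the rod's black knob, on the rod axis, 104 mm above the worktop: round grip 26 mm across, axis along the photometer's y; 16 mm outward of this point is a 33 mm flange, 17 mm inward the knob ends. 32 mm beyond the bush mouth when home. Take it from above, fingers closing along the photometer's x. Rod 10 mm thick.
- red_ring (a point): centre of the red ring (4 mm wide, 11 mm across) on the rod; moves with the rod
- bush_mouth (a point): centre of the mouth of the steel guide bush (20 mm across) at the right-hand end, on the rod axis, 104 mm above the worktop; in the photometer's frame x = 0, y = -143 mm
- sample_cup_1: white sample cup with yellow cap, 38 mm across, 51 mm high, standing on the worktop to the right; origin under its centre; leave alone
- sample_cup_2: white sample cup with white cap, 38 mm across, 51 mm high, standing on the worktop to the right; origin under its centre; leave alone
- control_fluid: small white bottle with violet cap, 28 mm across, 60 mm high, standing on the worktop to the right; origin under its centre; leave alone
- reagent_1: brown dropper bottle with green cap, 34 mm across, 74 mm high, standing on the worktop to the right; origin under its centre; leave alone
- pen_blue: blue pen lying on the worktop, 145 mm long, 12 mm thick; origin under its middle, long along its y; leave alone
- strip_analyser: light grey strip analyser with a small screen, fixed, directly behind the photometer: 231 (x) x 351 (y) x 154 mm high, origin under its centre; an obstacle only
- blood_analyser: large light grey analyser with a red lid, fixed, behind and to the right of the rod: 486 (x) x 396 (y) x 303 mm high, origin under its centre; an obstacle: pass over it or in front of it

How it is judged:
On the way, in this order (a step that is already met when the one before it is completed fails the run):
1. the dial rests with its green dot at the index line (within 0.1 rad) while the rod is still home (value of joint filter_dial between -0.1 and 0.1 rad and velocity of joint filter_dial between -0.05 and 0.05 rad/s and value of joint check_rod below 0.008 m), for 0.3 s.
2. the fingers hold the rod at its red ring (36 mm out, within 4 mm) (value of joint check_rod between 0.032 and 0.04 m and velocity of joint check_rod between -0.01 and 0.01 m/s and contact force between the fingers and check_rod above 3 N), for 0.3 s.
At the end, for the whole second after the job is handed in: The fingers grip the rod's knob (TCP within 40 mm of the grip point, contact force over 3 N) and hold the rod still with the red ring within 4 mm of the bush mouth (rod 32 to 40 mm out), and the dial's green dot is still within 0.1 rad of the index line (all of step 2 and distance between rod_knob and the grasp point below 0.04 m and value of joint filter_dial between -0.1 and 0.1 rad); the arm keeps its last pose, push and grip.
It fails at once if a cup, bottle or the pen is pushed away or knocked over (more than 25 mm) (distance of any of sample_cup_1, sample_cup_2, control_fluid, reagent_1, pen_blue from where it was at the start of the episode above 0.025 m or angle between any of sample_cup_1, sample_cup_2, control_fluid, reagent_1's own z axis and vertical above 0.5 rad).
It also fails if it takes over 48 s, if anything falls off the work surface, if the arm or the gripper's body presses on something with over 40 N, if the wrist force passes 120 N, or if a joint passes its speed limit or range.

ROBOT

A 7-joint arm with a two-finger parallel gripper is mounted at the origin on a cart in front of the work surface, level with it; the furniture and walls round the work are solid. World frame = base frame: x ahead of the robot, y to its left, z up, the work surface at z = 0. Lengths are in m, angles in rad, forces in N, time in s.
With the tool pointing down it reaches from about 0.425 to 0.925 m from the base axis. Payload 6.8 kg.
Tool frame: the origin (TCP) lies between the finger pads, 19 mm behind the fingertips; this is the grasp point; z points along the fingers, y is the line along which they close (so a half turn about z gives the same grasp; the last joint's range is limited). The gripper opens to 85 mm and grips with 20 to 120 N. Pads are 22 mm wide; open, the fingers measure 114 mm over their backs; the gripper's body (76 mm by 85 mm) begins 54 mm behind the grasp point. The pads swing forward as they close: fully open they stand 13 mm farther back than shut.
Start: joints at [1.116, 0.477, 0.022, 1.555, -0.011, 1.109, -0.083], TCP at [0.229, -0.635, 0.25] pointing down, gripper open.
Joint ranges: [-2.96, 2.96], [-0.34, 2.1], [-1.41, 1.46], [0.24, 2.44], [-1.37, 4.51], [0.17, 1.92], [-2.96, 2.96]. Speed limits (rad/s): [2.39, 2.39, 3.14, 3.14, 3.14, 3.14, 3.14].

INTERFACE

Orientations are given as a unit quaternion [w, x, y, z].
In Python, from cell import env, kin, camera, calibration, job gives the robot as it stands. The module is installed in compiled form; this text tells all that it offers. Calls block until the motion is done:
- env.reach(position, orientation): joint-space move of the TCP to a pose.
- env.movel(position, velocity=0.15, rot=None, stop_force=None): straight line of the TCP; rot=None keeps the orientation; velocity is the mean speed in m/s. With stop_force (N) it stops when the force on the tool has changed by that much, and returns True; else False.
- env.goto_joints(angles): joint-space move.
- env.grip(opening, f_grip=None): finger opening in m; f_grip is the grip in N (None keeps the last); returns when the fingers have stopped.
- env.dwell(seconds).
- kin.inverse_kinematics(position, orientation): joint angles nearest the present ones, or None.
- env.get_state(): the state.
- camera(name): name is "scene" or "top" or "wrist"; returns (picture, depth): 384x512x3 uint8, blue, green, red; 384x512 float32, m along the optical axis (not along the pixel's ray), 0 where there is no reading.
- calibration(name): a dict with "fx", "fy", "cx", "cy" (pixels), "rvec" (rotation vector, rad) and "tvec" (3), from world to camera coordinates, as OpenCV has them. Camera axes: x right, y down, z forward; pixel columns grow to the right and rows downward; lengths in m; the calibration is good to about 2 mm. A picture is of the moment at which its call begins: read the wrist's pose just before it. calibration takes no time and is no camera call; for the wrist camera it gives the pose at the moment of the call.
A pose or a line that the arm cannot do raises env.PlanningError and nothing moves.
- job.job_done(): hands the job in; it is judged then, once.
The state is a dict: "time": time; "qpos": joint angles; "joint_velocities": joint speeds; "joint_torque": joint torques, N m; "tcp_pos": TCP position; "orientation": TCP orientation; "force": force on the tool from outside, world axes, zero at the start; "torque": the same for the moment, N m; "opening": finger opening in m; "gripper_force": force on a finger pad.
Only numpy, scipy, OpenCV 4.12 (cv2) and the standard library are available. Lean on these libraries where they do the work, as an engineer would, in place of code of your own. Each camera call takes 0.05 s, during which the arm holds its last target. There are 200 camera calls.

## Working session

There is one attempt and no reset: what is moved stays moved. The work goes in short steps, each a Python script; the robot and the scene stay as the last script left them, time stands still between calls to the robot, and variables do not carry over. Pictures are saved under pics/ and viewed, at most 10 in all, crops included, and the job is handed in when it is done.

```bash
mkdir -p pics; cat > h.py <<'E'
import numpy as np, cv2
from cell import env, kin, camera, calibration, job
def cal(n):
    c=calibration(n); R=cv2.Rodrigues(np.array(c["rvec"],float))[0]; return c,R,np.array(c["tvec"],float).ravel()
def ray(n,u,v,z,C=None):
    c,R,t=C or cal(n); o=-R.T@t; d=R.T@np.array([(u-c["cx"])/c["fx"],(v-c["cy"])/c["fy"],1.]); return o+d*(z-o[2])/d[2]
def cloud(n,dep,C=None):
    c,R,t=C or cal(n); v,u=np.mgrid[:384,:512]; p=np.stack([(u-c["cx"])/c["fx"]*dep,(v-c["cy"])/c["fy"]*dep,dep],-1); return (p-t)@R
def proj(n,P,C=None):
    c,R,t=C or cal(n); q=R@np.array(P)+t; return c["fx"]*q[0]/q[2]+c["cx"],c["fy"]*q[1]/q[2]+c["cy"]
E
python3 - <<'E'
from h import *
for n in("top","scene"):
    im,d=camera(n); cv2.imwrite(f"pics/{n}1.png",cv2.resize(im,(800,600),interpolation=cv2.INTER_CUBIC)); np.savez(f"{n}1.npz",im=im,d=d)
    c,R,t=cal(n); print(n,c["fx"],-R.T@t,R[2])
print(env.get_state()["time"],env.get_state()["orientation"])
E
```

```text
top 448.3731571625937 [0.3982631  0.01684737 1.31117873] [ 0.11228887  0.0112056  -0.99361242]
scene 378.47521928875153 [ 0.14422853 -0.26379292  1.02516769] [ 0.3986169   0.28575732 -0.87146275]
0.1 [-7.85898787e-04  9.84999446e-01  1.72555612e-01 -1.87261450e-04]
```

View pics/top1.png

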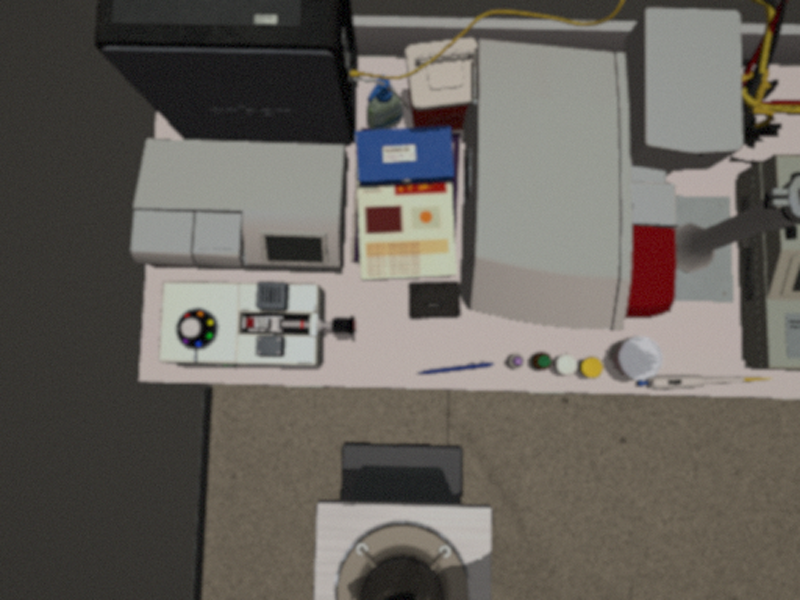

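View pics/scene1.png

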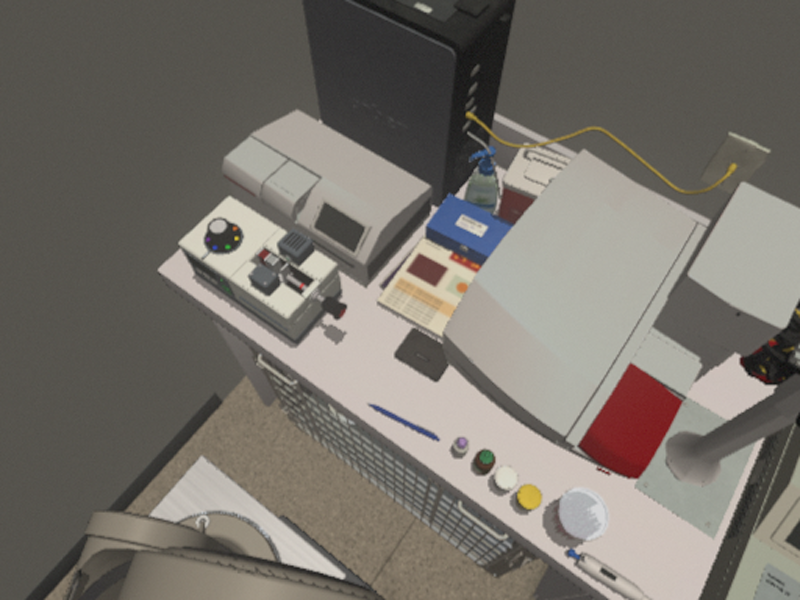

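The top view shows the photometer at about (160–320, 283–365), the dial at (197,328), and the rod knob at (345,326). The scene view matches: dial at (222,235), knob at (335,307).

```bash
python3 - <<'E'
from h import *
f=np.load("top1.npz"); im,d=f["im"],f["d"]; P=cloud("top",d)
z=P[...,2]; x,y=P[...,0],P[...,1]
reg=np.zeros_like(z,bool); reg[170:245,95:240]=1
m=reg&(abs(z-.12)<.012)
pts=P[m]; print("deck",m.sum(),np.median(pts[:,2]))
r=cv2.minAreaRect(pts[:,:2].astype(np.float32)); print(r)
k=reg&(abs(z-.155)<.01)
n,l,s,c=cv2.connectedComponentsWithStats(k.astype(np.uint8))
for i in range(1,n):
    if s[i,4]>15: q=P[l==i]; print("high",s[i],c[i],np.median(q,0),(q.min(0)+q.max(0))/2,np.ptp(q,axis=0))
hsv=cv2.cvtColor(im,cv2.COLOR_BGR2HSV)
# green dot
g=reg&(hsv[...,0]>40)&(hsv[...,0]<85)&(hsv[...,1]>100)&(hsv[...,2]>50)
v,u=np.nonzero(g); print("green",u,v, ray("top",u.mean(),v.mean(),.126) if len(u) else 0)
b=np.zeros_like(reg); b[195:225,206:232]=1
kk=b&(im.max(2)<70)
v,u=np.nonzero(kk); print("knob",u.min(),u.max(),v.min(),v.max(),ray("top",(u.min()+u.max())/2,(v.min()+v.max())/2,.11), np.median(z[kk]))
# blood analyser front
q=P[(z>.25)&(z<.33)&(x>.4)&(y<.3)&(y>-.5)]; print("analyser",q.min(0),q.max(0))
for (u,v) in[(514,362),(542,361),(566,365),(591,367),(455,368)]: print(ray("top",u*.64,v*.64,.05))
print(env.get_state()["qpos"])
E
```

```text
deck 4137 0.11988424215823754
((0.4820842444896698, 0.2636497914791107), (0.16974352300167084, 0.33634981513023376), 0.9400382041931152)
high [164 180  19  19 326] [172.94171779 188.9202454 ] [0.51201426 0.23229584 0.15291072] [0.51279902 0.23248888 0.1523166 ] [0.04632635 0.04884921 0.01437692]
high [114 202  17  16 210] [121.85714286 209.66666667] [0.45431669 0.36089703 0.15716343] [0.45569903 0.36231792 0.1544083 ] [0.03951132 0.04004292 0.01698715]
high [163 215  18  13 221] [171.82352941 221.03167421] [0.42896331 0.23125249 0.15263768] [0.4290298  0.23244434 0.15201663] [0.03182143 0.04499178 0.01354451]
green [133 134 132 133 134 135 136 132 133 134 135 136 132 133 134 135 132 133
 134 135 133 134] [212 212 213 213 213 213 213 214 214 214 214 214 215 215 215 215 216 216
 216 216 217 217] [0.44466527 0.33824966 0.126     ]
knob 206 226 195 214 [0.47712177 0.12273822 0.11      ] 0.11562999598454479
analyser [ 0.51956629 -0.49996061  0.25000614] [0.98260749 0.29978373 0.32995998]
[ 0.41257005 -0.19014121  0.05      ]
[ 0.41555861 -0.2400919   0.05      ]
[ 0.40948809 -0.28286161  0.05      ]
[ 0.40701929 -0.32735827  0.05      ]
[ 0.39935287 -0.08492754  0.05      ]
[ 1.11589681  0.47768868  0.02231759  1.55633879 -0.01150804  1.10930852
 -0.08309102]
```

```bash
cat >> h.py <<'E'
def quat(psi): # tool down, tool y axis along world angle psi
    al=(psi+np.pi/2)/2; return [0.,float(np.cos(al)),float(np.sin(al)),0.]
E
python3 - <<'E'
from h import *
f=np.load("top1.npz"); P=cloud("top",f["d"])
for u,v in[(690,245),(760,215),(790,190)]: print(P[int(v*.64),int(u*.64)])
env.movel([0.22,-0.52,0.42],velocity=.3)
for psi in np.arange(-3,3.1,.5):
    a=[kin.inverse_kinematics([p[0],p[1],p[2]],quat(psi)) for p in((.455,.361,.147),(.477,.13,.104),(.45,.25,.40))]
    print(round(psi,1),[None if q is None else np.round(q,2).tolist() for q in a][:2], a[2] is not None)
print(env.get_state()["qpos"],env.get_state()["time"])
E
```

```text
[ 0.63350839 -0.5055185   0.05323238]
[ 0.63098944 -0.50039322  0.31194055]
[ 0.64463721 -0.49412873  0.40169479]
-3.0 [[0.05, 0.76, -1.19, 1.82, 0.79, 1.13, 1.86], [-1.27, 0.83, 1.27, 2.15, -1.01, 0.98, -2.4]] True
-2.5 [[0.05, 0.76, -1.19, 1.82, 0.79, 1.13, 2.36], [-1.05, 0.53, 0.85, 2.14, -0.61, 0.73, -2.29]] True
-2.0 [[-1.26, 0.51, 0.64, 1.91, -0.4, 0.85, -2.41], [0.15, 0.47, -0.66, 2.07, 0.43, 0.74, -2.78]] True
-1.5 [[-0.23, 0.55, -0.73, 1.84, 0.45, 0.93, -2.66], [0.28, 0.52, -0.83, 2.06, 0.55, 0.79, -2.39]] True
-1.0 [[-0.15, 0.58, -0.84, 1.84, 0.52, 0.96, -2.22], [0.41, 0.6, -1.02, 2.05, 0.69, 0.87, -2.01]] True
-0.5 [[-0.16, 0.58, -0.83, 1.84, 0.52, 0.96, -1.72], [0.35, 0.56, -0.93, 2.06, 0.62, 0.83, -1.45]] True
0.0 [[-0.16, 0.58, -0.82, 1.84, 0.51, 0.95, -1.21], [0.35, 0.56, -0.93, 2.06, 0.62, 0.82, -0.95]] True
0.5 [[-0.16, 0.58, -0.82, 1.84, 0.51, 0.96, -0.71], [0.34, 0.56, -0.92, 2.06, 0.61, 0.82, -0.44]] True
1.0 [[-0.17, 0.57, -0.81, 1.84, 0.51, 0.95, -0.21], [0.34, 0.55, -0.91, 2.06, 0.61, 0.82, 0.06]] True
1.5 [[-0.17, 0.57, -0.81, 1.84, 0.5, 0.95, 0.29], [0.34, 0.56, -0.92, 2.06, 0.61, 0.82, 0.56]] True
2.0 [[-0.06, 0.65, -0.99, 1.83, 0.63, 1.02, 0.69], [0.39, 0.59, -0.99, 2.06, 0.66, 0.85, 1.01]] True
2.5 [[0.05, 0.76, -1.19, 1.82, 0.79, 1.13, 1.08], [0.51, 0.71, -1.19, 2.05, 0.82, 0.97, 1.38]] True
3.0 [[0.05, 0.76, -1.19, 1.82, 0.79, 1.13, 1.58], [0.51, 0.71, -1.19, 2.05, 0.82, 0.97, 1.88]] True
[ 1.05617254e+00  1.82523233e-01  5.32435770e-03  1.58689795e+00
 -7.70706843e-04  1.37415466e+00 -1.62825486e-01] 0.9333
```

```bash
python3 - <<'E'
from h import *
env.reach([.45,-.10,.44],quat(0)); env.reach([.42,.27,.40],quat(0)); env.dwell(.2)
C=cal("wrist"); im,d=camera("wrist"); cv2.imwrite("pics/w1.png",cv2.resize(im,(800,600),interpolation=cv2.INTER_CUBIC))
import pickle; pickle.dump((C,im,d),open("w1.pkl","wb"))
s=env.get_state(); print(s["time"],s["tcp_pos"],-C[1].T@C[2],s["force"],s["qpos"])
E
```

```text
4.325 [0.42050435 0.26922456 0.39998327] [0.4211234  0.351011   0.52428277] [-0.21842173 -0.40212252  0.50005579] [ 0.26765971  0.2009942  -1.09327781  1.70320692  0.18304911  1.34879817
 -0.85972107]
```

View pics/w1.png

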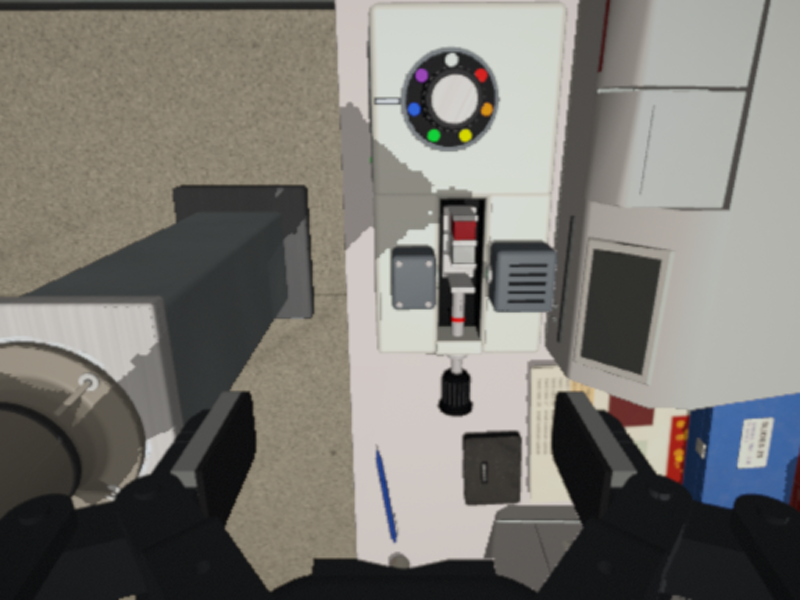

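The wrist view is clear: dial cap (454,99), green dot (433,135), index line (375–400,100), bush mouth (458,358), knob (456,392).

```bash
cat >> h.py <<'E'
def dots(im,C,ax):
    hsv=cv2.cvtColor(im,cv2.COLOR_BGR2HSV); out={}
    u0,v0=proj("wrist",[*ax,.126],C); vv,uu=np.mgrid[:384,:512]; P=None
    rad=np.hypot(uu-u0,vv-v0); s=np.hypot(*(np.array(proj("wrist",[ax[0]+.027,ax[1],.126],C))-[u0,v0]))
    ring=(rad>.72*s)&(rad<1.25*s)
    for n,lo,hi in(("red",0,5),("orange",11,20),("yellow",25,34),("green",45,75),("blue",105,122),("violet",130,160)):
        m=(ring&(hsv[...,0]>=lo)&(hsv[...,0]<=hi)&(hsv[...,1]>110)&(hsv[...,2]>90)).astype(np.uint8)
        k,l,st,c=cv2.connectedComponentsWithStats(m)
        if k>1: i=1+st[1:,4].argmax(); out[n]=(ray("wrist",*c[i],.126,C)[:2],int(st[i,4]))
    return out
E
python3 - <<'E'
from h import *
import pickle; C,im,d=pickle.load(open("w1.pkl","rb")); S=.64
P=cloud("wrist",d,C); z=P[...,2]
D=dots(im,C,(.455,.361))
for n,(p,a) in D.items(): print(n,p,a)
A=np.array([[*(2*p),1] for p,a in D.values()]); b=np.array([p@p for p,a in D.values()])
s=np.linalg.lstsq(A,b,rcond=None)[0]; ax=s[:2]; print("axis",ax,"R",np.sqrt(s[2]+ax@ax))
r=np.zeros_like(z,bool); r[35:90,260:325]=1
m=r&(z>.15)&(z<.165); q=P[m]; print("cap",(q.min(0)+q.max(0))/2,np.ptp(q,axis=0),"top",np.median(z[m]))
v,u=np.nonzero(m); print("cap ray",ray("wrist",(u.min()+u.max())/2,(v.min()+v.max())/2,.157,C))
# deck edges
rr=np.zeros_like(z,bool); rr[0:228,225:370]=1
q=P[rr&(abs(z-.12)<.004)]; print("deck rect",cv2.minAreaRect(q[:,:2].astype(np.float32)),np.median(q[:,2]))
for lo in np.arange(.15,.45,.03):
    t=q[abs(q[:,1]-lo)<.004]; 
    if len(t)>5: print(round(lo,2),np.percentile(t[:,0],[1,99]).round(4))
# rod / knob / index
g=cv2.cvtColor(im,cv2.COLOR_BGR2GRAY)
k=(g<60); k[:232]=0;k[268:]=0;k[:,:275]=0;k[:,308:]=0
v,u=np.nonzero(k); print("knob px",u.min(),u.max(),v.min(),v.max())
for row in range(236,266,4):
    uu=np.nonzero(k[row])[0]; 
    if len(uu): print(row,uu.min(),uu.max(),ray("wrist",(uu.min()+uu.max())/2,row,.104,C)[:2])
for u,v in((375,100),(400,100),(458,356)): print(ray("wrist",u*S,v*S,.12 if v<200 else .104,C))
x0,y0=225,25; cv2.imwrite("pics/c1.png",np.hstack([cv2.resize(im[y0:105,230:330],(500,400),interpolation=cv2.INTER_CUBIC),cv2.resize(im[215:275,265:310],(300,400),interpolation=cv2.INTER_CUBIC)]))
E
```

```text
red [0.47624424 0.37794639] 57
orange [0.48123509 0.35490244] 59
yellow [0.46635635 0.33694944] 60
green [0.44306922 0.33698987] 64
blue [0.42857514 0.35521379] 65
violet [0.43391028 0.37777773] 61
axis [0.45499269 0.3612298 ] R 0.0269585043292636
cap [0.4541959  0.36141371 0.15549506] [0.04099171 0.04046836 0.01080733] top 0.1579690912201834
cap ray [0.45380824 0.36166403 0.157     ]
deck rect ((0.46647530794143677, 0.29009395837783813), (0.13952124118804932, 0.2717950940132141), 0.2516196668148041) 0.12022339610689858
0.18 [0.3988 0.5349]
0.21 [0.3974 0.4895]
0.24 [0.3981 0.4889]
0.27 [0.3987 0.5345]
0.3 [0.3992 0.5331]
0.33 [0.3987 0.5333]
0.36 [0.3981 0.5343]
0.39 [0.3978 0.5336]
0.42 [0.3985 0.5325]
knob px 281 301 237 265
240 284 299 [0.46792796 0.12799035]
244 283 299 [0.4674082  0.12165231]
248 283 299 [0.46759629 0.11525762]
252 283 299 [0.46778601 0.10880718]
256 282 300 [0.4679774  0.10230025]
260 281 301 [0.46817046 0.09573611]
264 285 298 [0.46909017 0.08911233]
[0.40059361 0.36127076 0.12      ]
[0.41887373 0.36122513 0.12      ]
[0.46962034 0.14692703 0.104     ]
```

View pics/c1.png

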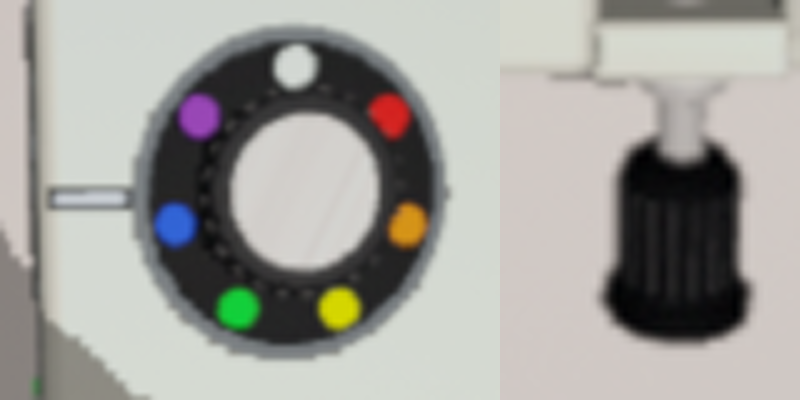

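```bash
python3 - <<'E'
from h import *
ax=np.array([.455,.3612]); th=1.117; psi=.5
env.reach([*ax,.25],quat(psi)); env.movel([*ax,.148],velocity=.12,stop_force=15)
env.grip(.0,30); s=env.get_state(); print(s["opening"],s["gripper_force"],s["tcp_pos"],s["time"])
q=np.array(s["qpos"],float); a=s["orientation"]
for k in(.5,1.): 
    p=q.copy(); p[6]-=th*k; env.goto_joints(p)
env.dwell(.3); s=env.get_state(); print(a,s["orientation"],s["tcp_pos"],s["torque"],s["opening"])
env.grip(.085); env.movel([*ax,.27],velocity=.2)
env.reach([.44,.25,.36],quat(0)); env.dwell(.2)
C=cal("wrist"); im,d=camera("wrist"); D=dots(im,C,ax)
off=dict(green=0,yellow=1,orange=2,red=3,violet=5,blue=6)
A=np.array([[*(2*p),1] for p,_ in D.values()]); b=np.array([p@p for p,_ in D.values()]); c=np.linalg.lstsq(A,b,rcond=None)[0][:2]; print("axis",c)
for n,(p,m) in D.items(): 
    v=p-c; e=np.arctan2(v[1],v[0])-np.pi-off[n]*2*np.pi/7; print(n,m,round((e+np.pi)%(2*np.pi)-np.pi,3))
cv2.imwrite("pics/w2.png",cv2.resize(im,(800,600))); print(env.get_state()["time"])
E
```

```text
0.03917813800293007 29.932570159435272 [0.45488653 0.36116725 0.14850624] 6.5583
[ 1.83476742e-04  5.10195026e-01  8.60058712e-01 -1.19503704e-04] [ 2.04413164e-04  8.88104064e-01  4.59642282e-01 -3.20046505e-04] [0.45442749 0.36119162 0.14853031] [-0.49351962  0.95828713  0.02071806] 0.039045777488730726
axis [0.45487206 0.36124032]
red 80 0.001
orange 75 -0.002
yellow 80 0.003
green 82 0.005
blue 85 0.009
violet 62 0.008
10.3667
```

View pics/w2.png

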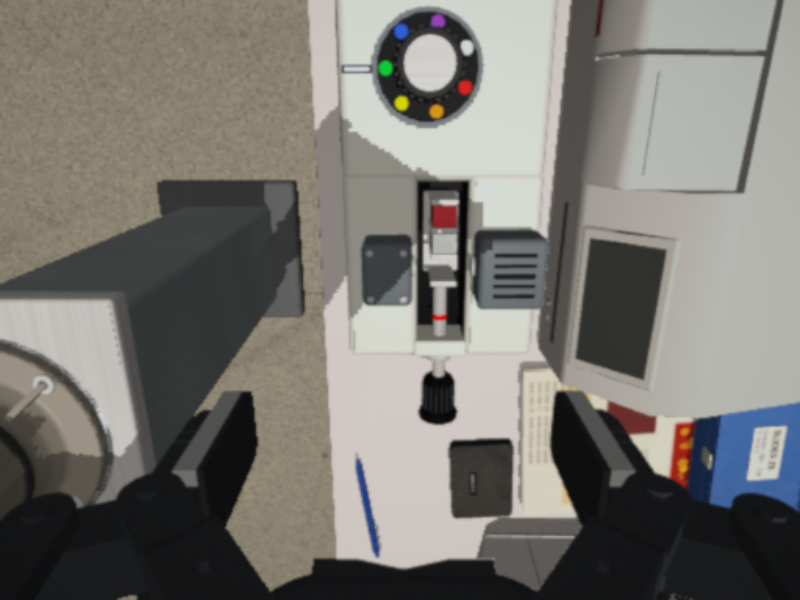

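The dial is on its mark: green dot at (385,68), in line with the index, and all dots agree within 0.01 rad. Next is the rod.

```bash
python3 - <<'E'
from h import *
K=np.array([.4678,.116,.104])
env.reach([K[0],K[1],.22],quat(0)); env.movel(list(K),velocity=.12,stop_force=15)
s=env.get_state(); print(s["tcp_pos"],s["force"])
env.grip(0.,60); s=env.get_state(); p=np.array(s["tcp_pos"]); print(p,s["opening"],s["gripper_force"],s["force"],s["time"])
def look(n):
    C=cal("wrist"); im,d=camera("wrist"); cv2.imwrite(f"pics/{n}.png",cv2.resize(im,(800,600)))
    import pickle; pickle.dump((C,im,d),open(n+".pkl","wb"))
look("w3")
env.movel([p[0],p[1]-.036,p[2]],velocity=.03); env.dwell(.4)
s=env.get_state(); print(np.array(s["tcp_pos"])-p,s["opening"],s["gripper_force"],s["force"],s["time"])
look("w4")
a,b=camera("scene")[0],camera("top")[0]
c,R,t=cal("scene"); u,v=map(int,proj("scene",[.4678,.148,.104])); u2,v2=map(int,proj("top",[.4678,.148,.104]))
cv2.imwrite("pics/s4.png",np.hstack([cv2.resize(x[j-32:j+32,i-32:i+32],(400,400),interpolation=cv2.INTER_CUBIC) for x,i,j in((a,u,v),(b,u2,v2))]))
E
```

```text
[0.46825672 0.11635123 0.10459631] [-0.10529586 -0.24945203  0.01227503]
[0.46793879 0.11592653 0.10436446] 0.024070178239576297 59.300195344912936 [-1.67726083 -1.67091628  6.14740826] 12.8667
[ 1.46368922e-04 -3.47360119e-02  5.59684288e-05] 0.02383013102198718 59.57728882092624 [ 0.62634871  7.70363892 -1.23935466] 14.6667
```

View pics/w4.png

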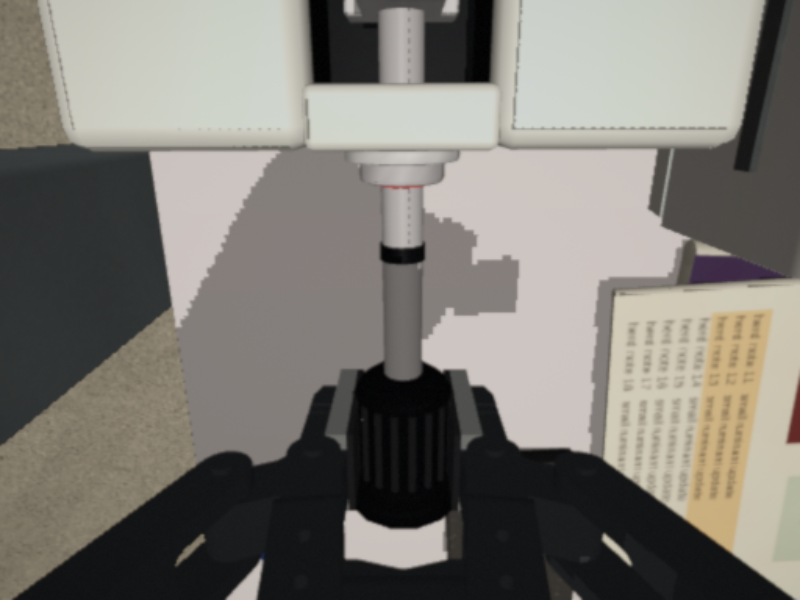

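View pics/s4.png

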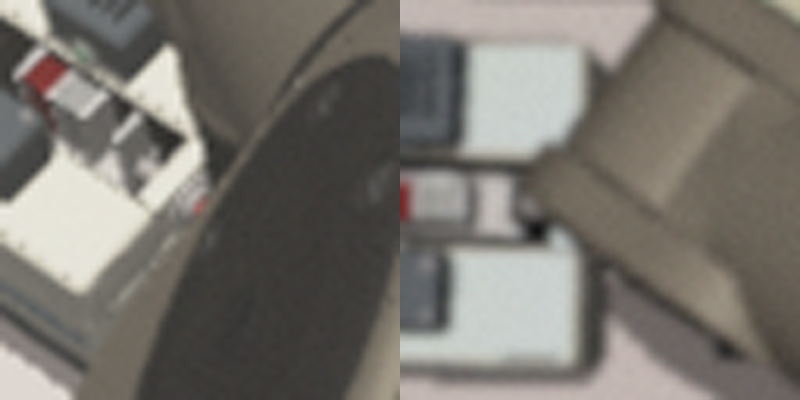

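The ring is just emerging below the bush lip at (403,187), and the black ring is at (403,253). I'll use the black ring, 18 mm further out, to find the exact extension.

```bash
python3 - <<'E'
from h import *
import pickle
C,im,d=pickle.load(open("w4.pkl","rb")); c3=pickle.load(open("w3.pkl","rb"))
col=im[100:250,254:263].astype(int).mean(1); g=col.mean(1)
rows=np.arange(100,250); dk=rows[(g<60)&(rows<185)]; print("black rows",dk.min(),dk.max())
r=(dk.min()+dk.max())/2; print("black ring",ray("wrist",258,r,.109,C), "expected at mouth-.018 (.148-.018=.130)")
red=rows[(col[:,2]-col[:,1]>25)&(rows<150)]; print("red rows",red,[ray("wrist",258,x,.1095,C)[1] for x in red])
# bush lip edge (z=.114) and knob pos
if len(red): print("lip y",ray("wrist",258,red.min()-.5,.114,C), "cam",-C[1].T@C[2])
P=cloud("wrist",d,C); print("bush pts",[(v,P[v,258].round(4).tolist()) for v in range(96,130,2)])
P3=cloud("wrist",c3[2],c3[0]); print("home",[(v,P3[v,258].round(4).tolist()) for v in range(160,250,4)])
E
```

```text
black rows 159 168
black ring [0.46834664 0.13139525 0.109     ] expected at mouth-.018 (.148-.018=.130)
red rows [119 120] [np.float64(0.1478319139196227), np.float64(0.14748051757650277)]
lip y [0.4683328  0.14856326 0.114     ] cam [0.46824127 0.16277257 0.22902412]
bush pts [(96, [0.4683, 0.1563, 0.1187]), (98, [0.4683, 0.1556, 0.118]), (100, [0.4683, 0.1549, 0.1172]), (102, [0.4683, 0.1543, 0.1171]), (104, [0.4683, 0.1537, 0.1177]), (106, [0.4683, 0.1528, 0.115]), (108, [0.4683, 0.1521, 0.1141]), (110, [0.4683, 0.1515, 0.1145]), (112, [0.4683, 0.1507, 0.1135]), (114, [0.4683, 0.1502, 0.1147]), (116, [0.4683, 0.1495, 0.1148]), (118, [0.4683, 0.1487, 0.1138]), (120, [0.4683, 0.1474, 0.1092]), (122, [0.4683, 0.1466, 0.1081]), (124, [0.4683, 0.146, 0.1092]), (126, [0.4683, 0.1452, 0.1083]), (128, [0.4683, 0.1446, 0.1094])]
home [(160, [0.4682, 0.1693, 0.1158]), (164, [0.4682, 0.1686, 0.1186]), (168, [0.4682, 0.1676, 0.1203]), (172, [0.4682, 0.1664, 0.1208]), (176, [0.4682, 0.1648, 0.1204]), (180, [0.4682, 0.1635, 0.1207]), (184, [0.4682, 0.1621, 0.1209]), (188, [0.4682, 0.1605, 0.1203]), (192, [0.4682, 0.1591, 0.1205]), (196, [0.4682, 0.1576, 0.1204]), (200, [0.4682, 0.155, 0.1177]), (204, [0.4682, 0.1519, 0.1138]), (208, [0.4682, 0.1505, 0.1143]), (212, [0.4682, 0.149, 0.1144]), (216, [0.4682, 0.1448, 0.1087]), (220, [0.4682, 0.1432, 0.109]), (224, [0.4682, 0.1414, 0.1088]), (228, [0.4682, 0.1397, 0.1088]), (232, [0.4682, 0.1384, 0.1097]), (236, [0.4682, 0.1359, 0.1083]), (240, [0.4682, 0.1344, 0.1089]), (244, [0.4682, 0.133, 0.1097]), (248, [0.4682, 0.1331, 0.1131])]
```

All three agree: the rod is about 35 mm out. I'll add about 1 mm, check it holds still, and hand in.

```bash
python3 - <<'E'
from h import *
env.movel([.46794,.115927-.0371,.10436],velocity=.01); env.dwell(1.)
y=[]
for _ in range(3): s=env.get_state(); y.append(round(s["tcp_pos"][1]-.115927,5)); env.dwell(.3)
C=cal("wrist"); im,d=camera("wrist"); g=im[100:250,254:263].mean((1,2)); r=np.arange(100,250); k=r[(g<60)&(r<185)]
b=ray("wrist",258,(k.min()+k.max())/2,.109,C)[1]; e=.1485-b+.018
print(y,"ext",e,s["gripper_force"],s["force"],s["time"])
if abs(e-.036)<.002 and abs(y[-1]+.036)<.002: print(job.job_done())
E
```

```text
[np.float64(-0.03576), np.float64(-0.03576), np.float64(-0.03574)] ext 0.03615692617391135 59.941692044631054 [ 1.67451209  7.73064658 -0.87815646] 16.675
the job is handed in; nothing more can be done
None
```

The photometer check is done and handed in: the green dot is at the index line (measured within 0.01 rad) and the rod is held still by its knob at the red ring, about 36 mm out with a 60 N grip, after about 17 s; the arm went nowhere near the cups, bottles or pen, though I took no final picture of them.

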